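Sort the dug-up fossil casts by their samples

ROBOT

A 6-joint arm with a two-finger parallel gripper is mounted at the origin on the work surface. World frame = base frame: x ahead of the robot, y to its left, z up, the work surface at z = 0. Lengths are in m, angles in rad, forces in N, time in s.
With the tool pointing down it reaches from about 0.375 to 0.9 m from the base axis. Payload 3.1 kg.
Tool frame: the origin (TCP) lies at the centre of the arm's flange, where the gripper is bolted on; the fingertips stand robot.tip_extent ahead of it and the grasp point (between the pads) lies 164 mm ahead of it (robot.tip_extent is the distance from the TCP to the fingertips, in m); z points along the fingers, y is the line along which they close (so a half turn about z gives the same grasp; the last joint's range is limited). The gripper opens to 87 mm and grips with 3 to 60 N. Pads are 19 mm wide; open, the fingers measure 117 mm over their backs; the gripper's body (75 mm by 190 mm) begins 51 mm behind the grasp point.
Start: joints at [-1.306, 0.527, 1.433, -0, 1.181, -0.178], TCP at [0.268, -0.564, 0.405] pointing down, gripper open.
Joint ranges: [-3.08, 3.08], [-0.75, 2.2], [0.22, 2.44], [-1.43, 4.57], [0, 2.65], [-2.85, 2.85]. Speed limits (rad/s): [2.79, 2.79, 3.14, 3.14, 3.14, 3.14].

INTERFACE

Orientations are given as a unit quaternion [x, y, z, w].
In Python, from rig import get_obs, camera, hand_in, cut_out, robot gives the robot as it stands.
- The arm moves only by the tool step_arm, never from a script. Its argument "rows" is a list of rows, each a list of 6 numbers: the shift along the world's x, y, z in m, then the turn, a rotation vector about the world's x, y, z in degrees. A call has 1 to 12 rows; each row shifts and turns the commanded pose from where the row before left it; what a row does not reach is not made up. A row lasts 1/8 s, in which the tool goes at most 62.5 mm and 10.7 degrees, less where a joint would pass 70% of its speed; a pose out of reach is approached as far as the arm can. A call is refused whole if a number of a shift passes 0.0625 or a number of a turn 10.7, either way. A call with a gripper value outside its range is refused whole. "jaw" is the finger opening in m, from 0 to 0.087, set as the call begins (left out, the last holds). The fingers move at their own pace and stop on an object; "squeeze" is the grip in N (left out, the last holds). Time passes only in rows, so rows that do not move let the fingers close. It gives the time, the measured TCP pose, the force, the opening and the grip force at its end, in the units of the state.
- get_obs(): the state, without advancing time (a new reading comes with each control period).
- camera(name): name is "scene" or "top" or "wrist"; returns a dict with "pixels" (420x560x3 uint8, blue, green, red), "depth" (420x560 float32, m along the optical axis (not along the pixel's ray), 0 where there is no reading), "fov_y" (degrees; the focal length in pixels is half the picture's height over the tangent of half this angle, whatever the lens; pixels are square), "cx", "cy" (the principal point, pixels), "k1" (the pictures are not rectified: a ray, as slopes to the right and down, at radius r is drawn at 1 + k1 r^2 times it, then the intrinsics apply), "extrinsics" (4x4, takes a point from camera to world coordinates); the wrist camera has in their place "mount" (4x4, takes a point from camera to tool coordinates, whose origin is the TCP and whose axes are the flange's). Camera axes: x right, y up, looking along -z (the intrinsics and any distortion apply to the point x, -y, -z); pixel columns grow to the right and rows downward; lengths in m; the calibration is good to about 2 mm. A picture is of the moment at which its call begins: read the wrist's pose just before it.
- hand_in(): hands the job in; it is judged then, once.
Trained networks look in the newest picture that a camera, given by its name, has taken for a name from the list of things; names that differ only in an ending like _2 or _b are one class to them, and where a whole thing is asked for, a point or a joint stands for the part that bears it (a point fixed in the world has none). Each returns a list of dicts, best first, with "confidence" (0 to 1); they miss things now and then, are a little off and sometimes report something else, mostly with a low value. They report only what shows in the picture. A call takes as long as a camera call. They do not tell look-alikes from the thing itself.
- cut_out(label, camera): "region" (420x560 bool, what is visible of it) and "extent" ([centre column, centre row, width, height] in pixels, round what is visible of it).
The state is a dict: "time": time; "q": joint angles; "joint_velocities": joint speeds; "joint_torque": joint torques, N m; "position": TCP position; "tool_rot": TCP orientation; "ft_force": force on the tool from outside, world axes, zero at the start; "moment": the same for the moment, N m; "grip_width": finger opening in m; "grip_force": force on a finger pad.
Only numpy, scipy, OpenCV 4.12 (cv2) and the standard library are available. Lean on these libraries where they do the work, as an engineer would, in place of code of your own. Each camera call takes 0.05 s, during which the arm holds its last target. There are 200 camera calls.

TASK

Sort the washed fossil casts from the steel tray: lay each one in the middle of the card specimen tray whose sample, glued on the card along its edge away from the robot, has the same shape, flat on the tray floor and the right way up. Set them down gently, they are brittle plaster and must not be dropped. The plain pebble matches no sample and stays in the steel tray.

Things in the scene. Friction and masses are not known exactly. Their poses are not given: they have to be found in the camera images.
- ammonite: Ammonite: coiled ribbed spiral disc, 47 mm across, 15 mm high, upright rim, about 55 g. Grip across at the origin in any direction. Loose buff plaster cast, in the steel tray at the start, right way up, any yaw. Origin: centre of the outline, on the underside; z up.
- turret: Turret shell: slim screw-like cone lying on its side, 64 mm long, 21 mm wide and 22 high at the thick end, about 35 g. x runs along it to the point. Sides are parallel from x = -32 to -4 mm: grip across y at x = -16 mm, near its centre of mass. Loose buff plaster cast, in the steel tray at the start, right way up, any yaw. Origin: centre of the outline, on the underside; z up.
- scallop: Scallop: domed fan of 11 ribs, nearly round, 47 mm across, 15 mm high, sides upright to 13 mm, about 45 g. The straight hinge, 30 mm wide and 5 high, is at -x. Grip across y (47 mm) at the origin. Loose buff plaster cast, in the steel tray at the start, right way up, any yaw. Origin: centre of the outline, on the underside; z up.
- trilobite: Trilobite: oval and segmented like a woodlouse, 60 mm long in x, 36 mm wide, 17 mm high, sides 12 mm high, about 45 g; round head shield at -x, smaller tail at +x. Sides are parallel near the origin: grip there across y (36 mm). Loose buff plaster cast, in the steel tray at the start, right way up, any yaw. Origin: centre of the outline, on the underside; z up.
- pebble: Plain smooth round pebble without pattern, 41 mm across, 20 mm high, the same buff colour; loose among the casts in the steel tray. No sample matches it. Origin: centre of its underside.
- wash_tray: Steel lab tray, fixed, holding the five loose finds at the start: inside 219 mm (its x) by 319 mm (its y), rim 26 mm above the table, floor 3 mm above it. Origin: centre, at table height; z up. The finds lie at least 80 mm apart, centre to centre, and 50 mm from its walls. Two specimen trays stand to its left, two to its right.
- tray_ammonite: Card specimen tray, fixed, white walls, dark floor: 110 mm square outside, 104 inside, walls 18 mm high, floor 3 mm above the table. On a white card at its far edge is glued its sample, a coiled ammonite, a copy of the loose cast, centred 82 mm from the tray's centre, up to 20 mm tall. Origin: tray centre at table height; x points to the sample, away from the robot (yaw within 0.12 rad); z up.
- tray_turret: Card specimen tray, fixed, white walls, dark floor: 110 mm square outside, 104 inside, walls 18 mm high, floor 3 mm above the table. On a white card at its far edge is glued its sample, a turret shell, a copy of the loose cast, centred 82 mm from the tray's centre, up to 20 mm tall. Origin: tray centre at table height; x points to the sample, away from the robot (yaw within 0.12 rad); z up.
- tray_scallop: Card specimen tray, fixed, white walls, dark floor: 110 mm square outside, 104 inside, walls 18 mm high, floor 3 mm above the table. On a white card at its far edge is glued its sample, a ribbed scallop, a copy of the loose cast, centred 82 mm from the tray's centre, up to 20 mm tall. Origin: tray centre at table height; x points to the sample, away from the robot (yaw within 0.12 rad); z up.
- tray_trilobite: Card specimen tray, fixed, white walls, dark floor: 110 mm square outside, 104 inside, walls 18 mm high, floor 3 mm above the table. On a white card at its far edge is glued its sample, a trilobite, a copy of the loose cast, centred 82 mm from the tray's centre, up to 20 mm tall. Origin: tray centre at table height; x points to the sample, away from the robot (yaw within 0.12 rad); z up.
Not all that is in view belongs to the job. What is shaped like the pebble but blue is not meant. What is shaped like the ammonite but turquoise is not meant.

How it is judged:
By the outcome, as a careful person would: the job done as asked, in the order asked, and still so for the second after the job is handed in, with the robot touching nothing.
It also fails if it takes over 107 s, if anything falls off the work surface, if the arm or the gripper's body presses on something with over 40 N, if the wrist force passes 120 N, or if a joint passes its speed limit or range.

## Working session

There is one attempt and no reset: what is moved stays moved. The work goes in short steps, Python scripts to look and compute and a tool call to move; the robot and the scene stay as the last step left them, time stands still between calls to the robot, and variables do not carry over. Pictures are saved under pics/ and viewed, at most 14 in all, crops included, and the job is handed in when it is done.

Besides the shell and the picture viewer there is one more tool, called after ">>>" as name(argument=value, ...) on one line, values as JSON. step_arm: Moves the arm, as the interface text tells. Its arguments: {"type":"object","properties":{"rows":{"type":"array"},"jaw":{"type":"number"},"squeeze":{"type":"number"}},"required":["rows"]}

```bash
ls; mkdir -p pics; cat > h.py <<'E'
import numpy as np, cv2
from rig import get_obs, camera, hand_in, cut_out, robot
from scipy.spatial.transform import Rotation as R
def shot(n,fn=None):
    o=get_obs(); c=camera(n)
    if 'mount' in c:
        T=np.eye(4);T[:3,:3]=R.from_quat(o['tool_rot']).as_matrix();T[:3,3]=o['position'];c['T']=T@c['mount']
    else: c['T']=c['extrinsics']
    if fn: cv2.imwrite('pics/'+fn,c['pixels'])
    return c
def rays(c,uv):
    uv=np.atleast_2d(np.asarray(uv,float)); f=210/np.tan(np.radians(c['fov_y'])/2)
    K=np.array([[f,0,c['cx']],[0,f,c['cy']],[0,0,1]])
    s=cv2.undistortPoints(uv[:,None],K,np.array([c['k1'],0,0,0,0.]))[:,0]
    return np.c_[s[:,0],-s[:,1],-np.ones(len(s))]
def world(c,uv):   # by depth
    uv=np.atleast_2d(uv).astype(int); d=c['depth'][uv[:,1],uv[:,0]]
    p=rays(c,uv)*d[:,None]
    return p@c['T'][:3,:3].T+c['T'][:3,3]
def onplane(c,uv,z):
    r=rays(c,uv)@c['T'][:3,:3].T; o=c['T'][:3,3]
    return o+r*((z-o[2])/r[:,2])[:,None]
E
python3 - <<'E'
from h import *
print(robot, get_obs())
for n in('scene','top','wrist'):
    c=shot(n,n+'0.png'); print(n,c['fov_y'],c['cx'],c['cy'],c['k1'],c['T'].round(3).tolist())
    for l in 'ammonite turret scallop trilobite pebble wash_tray tray_ammonite tray_turret tray_scallop tray_trilobite'.split():
        for r in cut_out(l,n):
            v,u=np.nonzero(r['region']); p=world(c,np.c_[u,v]); p=p[c['depth'][v,u]>0]
            print(l,round(r['confidence'],2),np.round(r['extent']),len(u),np.median(p,0).round(3),p[:,2].max().round(3) if len(p) else '')
E
```

```text
pics
<Robot object at 0x7f0090f5be00> {'time': 0.0, 'q': array([-1.30544974e+00,  5.28467461e-01,  1.43389147e+00, -3.25442782e-06,
        1.18140720e+00, -1.78485091e-01]), 'joint_velocities': array([ 0.00013914, -0.0003263 , -0.00046961,  0.00088374, -0.0013628 ,
       -0.00042611]), 'joint_torque': array([-4.78717611e-04, -4.40041208e+01, -1.76592940e+01,  6.32319669e-02,
        5.83075953e-02, -1.83431403e-04]), 'position': array([ 0.26832057, -0.56409419,  0.40377386]), 'tool_rot': array([ 9.75476853e-01,  2.20099358e-01, -4.86863410e-05, -1.08564841e-03]), 'ft_force': array([ 0.47866569,  0.83317577, -0.63553358]), 'moment': array([-0.00191548, -0.03719074, -0.00939743]), 'grip_force': 0.0, 'grip_width': 0.08696468340331581}
scene 43.41370736639879 276.96649790753986 216.56287459924565 0.002585701608724323 [[-0.68, -0.543, 0.492, 1.02], [0.733, -0.515, 0.445, 0.463], [0.012, 0.663, 0.748, 0.794], [0.0, 0.0, 0.0, 1.0]]
ammonite 0.69 [134. 181.  92.  68.] 3243 [ 0.63  -0.303  0.004] 0.022
ammonite 0.59 [267. 140.  11.  15.] 191 [ 0.351 -0.18   0.012] 0.018
ammonite 0.57 [
[... 1404 characters left out ...]
024
pebble 0.75 [255. 181.  17.  17.] 232 [0.591 0.052 0.02 ] 0.028
wash_tray 0.8 [282. 197. 152. 114.] 13363 [ 0.557 -0.002  0.003] 0.03
tray_ammonite 0.67 [411. 249.  54.  75.] 3425 [ 0.422 -0.307  0.003] 0.023
tray_turret 0.96 [150. 171.  54.  73.] 3292 [0.626 0.29  0.003] 0.03
tray_scallop 0.96 [152. 257.  51.  73.] 3471 [0.423 0.29  0.003] 0.022
tray_trilobite 0.62 [405. 164.  53.  72.] 3307 [ 0.626 -0.305  0.004] 0.022
wrist 67.63572171484634 280.94158200759205 213.06866725505375 0.011437489808351964 [[0.429, 0.86, 0.275, 0.344], [-0.903, 0.409, 0.13, -0.528], [-0.001, -0.304, 0.953, 0.385], [0.0, 0.0, 0.0, 1.0]]
tray_ammonite 0.7 [107.  23.  93.  39.] 2110 [ 0.357 -0.332  0.004] 0.021
```

```bash
python3 - <<'E'
import cv2
a=cv2.imread('pics/top0.png');cv2.imwrite('pics/top1.png',cv2.resize(a[100:310,110:450],None,fx=2.35,fy=2.35,interpolation=cv2.INTER_CUBIC))
E
```

```text
(no output)
```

View pics/top1.png

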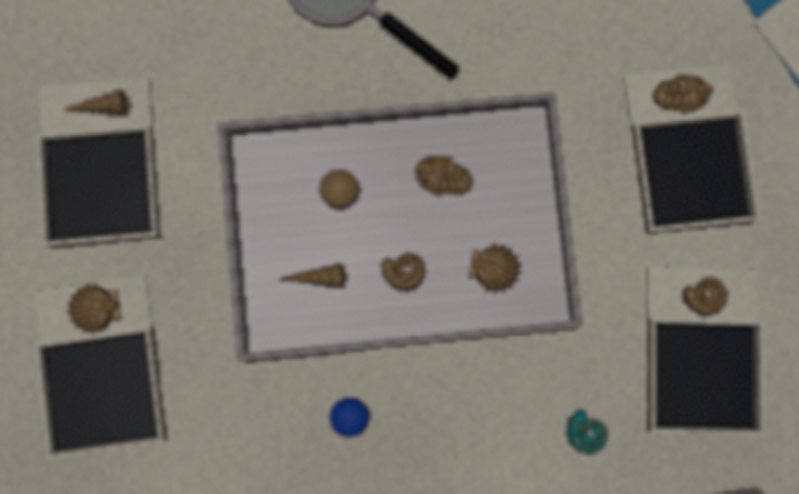

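View pics/scene0.png

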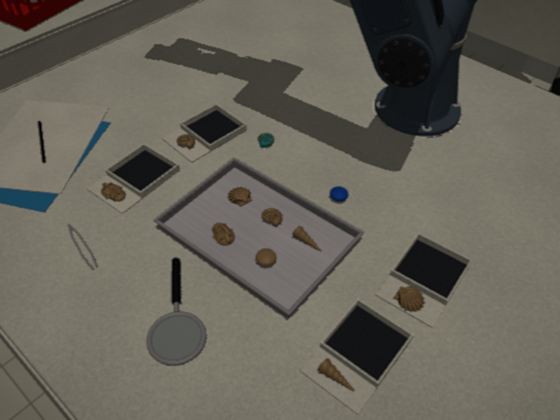

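The top view and scene view are clear. In the top crop the possible picks are:
- **Ammonites:** loose at (404,270). The turquoise one (586,432) is a decoy, and the sample at (706,295) is glued.
- **Turrets:** loose at (315,276). The sample is at (100,103).
- **Scallops:** loose at (495,268). The sample is at (94,307).
- **Trilobites:** loose at (443,175). The sample is at (682,92).
- **Pebbles:** (339,188) stays in the steel tray. The blue one (349,417) is a decoy.

I choose the buff pieces inside the steel tray. Next I survey with the wrist camera.

>>> step_arm(rows=[[0.029,0.0355,0,0,0,-3.175],[0.029,0.0355,0,0,0,-3.175],[0.029,0.0355,0,0,0,-3.175],[0.029,0.0355,0,0,0,-3.175],[0.029,0.0355,0,0,0,-3.175],[0.029,0.0355,0,0,0,-3.175],[0.029,0.0355,0,0,0,-3.175],[0.029,0.0355,0,0,0,-3.175],[0,0,0,0,0,0],[0,0,0,0,0,0]])

```text
time: 2.9
position: [0.5003, -0.2805, 0.4048]
tool_rot: [1.0, 0.001, -0.0, 0.0]
ft_force: [-0.2, 0.3, -0.2]
grip_width: 0.0871
grip_force: 0.0
```

```bash
cat > sv.py <<'E'
import sys,pickle
from h import *
# survey shot: save the picture and the masks
k=sys.argv[1]; c=shot('wrist',f'w_{k}.png'); c['m']={}
for l in sys.argv[2:]:
    for r in cut_out(l,'wrist'):
        v,u=np.nonzero(r['region']); p=world(c,np.c_[u,v]); c['m'].setdefault(l,[]).append((r['confidence'],r['region']))
        print(l,round(r['confidence'],2),np.round(r['extent']),len(u),np.median(p,0).round(3))
pickle.dump(c,open(f'{k}.pkl','wb'))
E
python3 sv.py A tray_ammonite tray_trilobite
```

```text
tray_trilobite 0.55 [300.  76. 110. 148.] 14948 [ 0.628 -0.302  0.004]
```

>>> step_arm(rows=[[0.01,0.05,-0.01,0,0,0],[0.01,0.05,-0.01,0,0,0],[0.01,0.05,-0.01,0,0,0],[0.01,0.05,-0.01,0,0,0],[0,0.04,-0.01,0,0,0],[0,0,0,0,0,0],[0,0,0,0,0,0]])

```text
time: 3.92
position: [0.5406, -0.0416, 0.355]
tool_rot: [1.0, -0.0, 0.0, 0.0]
ft_force: [-0.2, -0.6, 0.6]
grip_width: 0.0871
grip_force: 0.0
```

```bash
python3 sv.py B ammonite turret scallop trilobite pebble tray_ammonite tray_trilobite
```

```text
ammonite 0.92 [251. 224.  43.  35.] 1068 [ 0.511 -0.01   0.016]
ammonite 0.56 [389. 348.  18.  14.] 245 [ 0.347 -0.171  0.014]
turret 0.61 [173. 227.  63.  25.] 884 [0.509 0.067 0.018]
scallop 0.75 [335. 221.  47.  40.] 1461 [ 0.515 -0.098  0.016]
scallop 0.57 [252. 225.  39.  34.] 1057 [ 0.512 -0.01   0.016]
trilobite 0.66 [293. 131.  59.  49.] 1928 [ 0.606 -0.05   0.013]
pebble 0.76 [188. 146.  39.  38.] 1232 [0.595 0.05  0.022]
pebble 0.66 [210. 336.  27.  23.] 548 [0.371 0.046 0.019]
pebble 0.47 [510. 245. 100.  42.] 4344 [ 0.481 -0.296  0.004]
tray_ammonite 0.75 [510. 246. 101.  44.] 4319 [ 0.482 -0.297  0.004]
tray_trilobite 0.81 [519. 104.  82. 180.] 13006 [ 0.627 -0.279  0.004]
tray_trilobite 0.54 [334. 221.  47.  43.] 1513 [ 0.515 -0.098  0.015]
```

>>> step_arm(rows=[[0,0.04,0,0,0,0],[0,0.04,0,0,0,0],[0,0,0,0,0,0],[0,0,0,0,0,0]])

```text
time: 4.82
position: [0.5405, 0.0393, 0.3548]
tool_rot: [1.0, 0.001, 0.0, 0.0]
ft_force: [1.1, -0.3, 0.6]
grip_width: 0.0867
grip_force: 0.0
```

```bash
python3 sv.py C ammonite turret scallop trilobite pebble tray_turret tray_scallop
```

```text
ammonite 0.88 [324. 224.  41.  32.] 1004 [ 0.511 -0.008  0.016]
ammonite 0.24 [406. 221.  46.  44.] 1502 [ 0.515 -0.096  0.015]
turret 0.9 [245. 227.  60.  26.] 824 [0.509 0.069 0.019]
turret 0.39 [326. 224.  41.  25.] 1039 [ 0.511 -0.009  0.016]
scallop 0.56 [407. 218.  46.  41.] 1505 [ 0.516 -0.096  0.015]
trilobite 0.92 [373. 130.  55.  45.] 1864 [ 0.606 -0.05   0.012]
pebble 0.66 [275. 335.  30.  23.] 544 [0.371 0.047 0.02 ]
tray_turret 0.72 [ 52. 101. 101. 184.] 14970 [0.625 0.274 0.004]
tray_scallop 0.79 [ 57. 243. 114.  57.] 4800 [0.483 0.285 0.004]
```

>>> step_arm(rows=[[-0.01,0.05,0.01,0,0,0],[-0.01,0.05,0.01,0,0,0],[-0.01,0.05,0.01,0,0,0],[-0.01,0.05,0.01,0,0,0],[0,0.04,0.01,0,0,0],[0,0,0,0,0,0],[0,0,0,0,0,0]])

```text
time: 6.1
position: [0.5002, 0.2791, 0.4044]
tool_rot: [1.0, 0.0, -0.0, 0.0]
ft_force: [-0.4, -0.1, -0.1]
grip_width: 0.0874
grip_force: 0.0
```

```bash
python3 sv.py D tray_turret tray_scallop
```

```text
tray_turret 0.6 [270.  76. 109. 151.] 15002 [0.628 0.292 0.004]
tray_scallop 0.77 [272. 236.  99. 125.] 10365 [0.432 0.29  0.004]
```

```bash
cat > m.py <<'E'
from h import *; import pickle
L=lambda k: pickle.load(open(k+'.pkl','rb'))
def buff(c):
    h=cv2.cvtColor(c['pixels'],cv2.COLOR_BGR2HSV); return h
def blobs(c):
    h=cv2.cvtColor(c['pixels'],cv2.COLOR_BGR2HSV); m=((h[...,1]>75)&(h[...,0]>5)&(h[...,0]<30)).astype(np.uint8)
    m=cv2.morphologyEx(m,cv2.MORPH_CLOSE,np.ones((5,5)));m=cv2.morphologyEx(m,cv2.MORPH_OPEN,np.ones((3,3)))
    n,lab,st,ce=cv2.connectedComponentsWithStats(m); out=[]
    for i in range(1,n):
        if st[i,4]>250: out.append((lab==i,ce[i]))
    return out
def tri(c1,u1,c2,u2):
    r1=rays(c1,u1)[0]@c1['T'][:3,:3].T;r2=rays(c2,u2)[0]@c2['T'][:3,:3].T
    s=np.linalg.lstsq(np.c_[r1,-r2],c2['T'][:3,3]-c1['T'][:3,3],rcond=None)[0]
    return (c1['T'][:3,3]+s[0]*r1+c2['T'][:3,3]+s[1]*r2)/2
E
python3 - <<'E'
from m import *
B,C=L('B'),L('C')
def list_(c):
    o=[]
    for m,ce in blobs(c):
        v,u=np.nonzero(m); p=world(c,np.c_[u,v]); q=onplane(c,np.c_[u,v],0.010)[:,:2].astype(np.float32)
        r=cv2.minAreaRect(q*1000)
        o.append((np.median(p,0),ce,q.mean(0),r,np.percentile(p[:,2],[50,98])))
    return o
b,c=list_(B),list_(C)
for x in b:
    for y in c:
        if np.linalg.norm(x[0]-y[0])<.02:
            print('B',x[1].round(),x[2].round(4),np.round(x[3][0]),np.round(x[3][1]),round(x[3][2]),'C',y[2].round(4),np.round(y[3][0]),np.round(y[3][1]),round(y[3][2]),'tri',tri(B,x[1],C,y[1]).round(4),'z',x[4].round(3),y[4].round(3))
for k in 'ABCD':
    c=L(k); h=c['pixels'].max(2); n,lab,st,ce=cv2.connectedComponentsWithStats(cv2.morphologyEx((h<60).astype(np.uint8),cv2.MORPH_OPEN,np.ones((5,5))))
    for i in range(1,n):
        if st[i,4]>2000:
            v,u=np.nonzero(lab==i);p=world(c,np.c_[u,v]);q=onplane(c,np.c_[u,v],.003)[:,:2].astype(np.float32)
            r=cv2.minAreaRect(q*1000);print(k,st[i],np.round(r[0],1),np.round(r[1],1),round(r[2],1),'z',np.median(p[:,2]).round(4))
a=lambda k:cv2.imread(f'pics/w_{k}.png')
cv2.imwrite('pics/cl.png',cv2.resize(a('C')[90:270,190:450],None,fx=3,fy=3,interpolation=cv2.INTER_CUBIC))
cv2.imwrite('pics/AD.png',np.hstack([a('D')[:320,180:380],a('A')[:320,180:400]]))
E
```

```text
B [291. 133.] [ 0.6057 -0.0513] [606. -52.] [40. 55.] 2 C [ 0.6056 -0.0504] [605. -51.] [56. 40.] 90 tri [ 0.6056 -0.0514  0.0061] z [0.013 0.02 ] [0.012 0.02 ]
B [188. 145.] [0.5936 0.0535] [593.  54.] [39. 38.] 86 C [0.5936 0.0525] [593.  53.] [38. 38.] 0 tri [0.5941 0.0524 0.0138] z [0.022 0.024] [0.022 0.025]
B [334. 219.] [ 0.5134 -0.0995] [ 513. -100.] [49. 48.] 81 C [ 0.5133 -0.0985] [512. -98.] [46. 50.] 0 tri [ 0.512  -0.1003  0.0057] z [0.016 0.02 ] [0.016 0.02 ]
B [252. 223.] [ 0.5098 -0.0092] [509.  -9.] [36. 44.] 12 C [ 0.5097 -0.0097] [509.  -9.] [36. 43.] 1 tri [ 0.5106 -0.0094  0.0121] z [0.016 0.019] [0.016 0.02 ]
B [179. 226.] [0.5066 0.0715] [505.  78.] [63. 25.] 90 C [0.5064 0.0717] [505.  79.] [25. 63.] 0 tri [0.5062 0.0718 0.0092] z [0.019 0.028] [0.019 0.028]
B [111. 313.] [0.3943 0.1645] [395. 162.] [31. 84.] 76 C [ 0.3941 -0.1655] [ 395. -164.] [82. 36.] 14 tri [ 5.792e-01 -3.000e-04  2.712e-01] z [0.261 0.265] [0.261 0.265]
B [111. 313.] [0.3943 0.1645] [395. 162.] [31. 84.] 76 C [ 0.3196 -0.1365] [ 321. -123.] [390.  43.] 89 tri [0.5699 0.0048 0.2683] z [0.
[... 283 characters left out ...]
45.1 -39.3] [773.6 257.7] 89.9 z 0.2768
B [  378   268   182    89 10536] [ 387.  -278.6] [124.7 232.9] 1.6 z 0.2641
C [   0   78   88  109 8136] [602.6 295.5] [104.   93.9] 3.2 z 0.0034
C [    0   250   560   170 50671] [344.8  41.5] [257.7 773.6] 0.0 z 0.2766
C [  378   267   182    90 10617] [ 387.5 -197.4] [125.3 232.3] 2.3 z 0.2638
D [ 232  221   85   73 5121] [397.9 287.4] [ 97.9 103.7] 6.6 z 0.0039
D [ 114  250  118   55 2439] [369.3 431.8] [ 81.7 164.4] 0.4 z 0.2595
D [ 350  250   98   55 2348] [367.8 113.6] [136.5  82.1] 88.1 z 0.2579
D [    0   268   560   152 43923] [245.5 279.5] [890.1 268.3] 89.2 z 0.3278
D [  377   268   183    89 11046] [310.6   6.9] [143.7 269.6] 1.6 z 0.3124
```

View pics/cl.png

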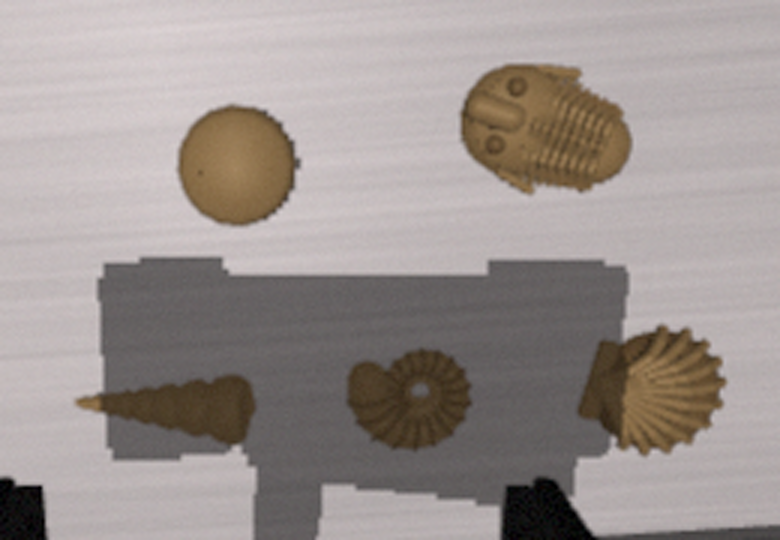

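View pics/AD.png

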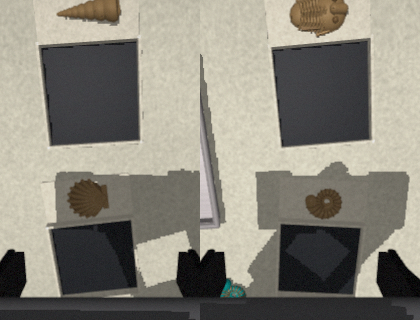

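The close crop confirms the choice: plain pebble (238,165), trilobite (545,128), turret (165,408), ammonite (410,398) and scallop (655,390). The tray view shows turret and scallop trays on the left, trilobite and ammonite trays on the right. Next I compute axes and tray centres.

```bash
python3 - <<'E'
from m import *
for k in 'BC':
    c=L(k)
    for m,ce in blobs(c):
        v,u=np.nonzero(m); p=world(c,np.c_[u,v])
        if p[:,2].max()>.1: continue
        g=p[p[:,2]>.007]; q=onplane(c,np.c_[u,v],.009)[:,:2]
        for nm,s in(('pl',q),('dep',g[:,:2])):
            w,V=np.linalg.eigh(np.cov((s-s.mean(0)).T)); a=V[:,1]; n=V[:,0]
            t=(s-s.mean(0))@V; mid=s.mean(0)+V@((np.percentile(t,0.5,axis=0)+np.percentile(t,99.5,axis=0))/2)
            print(k,ce.round(),nm,'mean',s.mean(0).round(4),'mid',mid.round(4),'axis deg',np.degrees(np.arctan2(a[1],a[0])).round(1)%180,'ext',np.ptp(t,axis=0).round(4))
for k in 'ABCD':
    c=L(k); g=c['pixels'].max(2); d=c['depth']
    v,u=np.mgrid[0:420,0:560]; P=world(c,np.c_[u.ravel(),v.ravel()]).reshape(420,560,3)
    for th in (60,70,85):
        m=((g<th)&(P[...,2]<.012)&(d>0)).astype(np.uint8); m=cv2.morphologyEx(m,cv2.MORPH_CLOSE,np.ones((5,5))); m=cv2.morphologyEx(m,cv2.MORPH_OPEN,np.ones((5,5)))
        n,lab,st,ce=cv2.connectedComponentsWithStats(m)
        for i in range(1,n):
            if 3000<st[i,4]<15000:
                vv,uu=np.nonzero(lab==i); q=onplane(c,np.c_[uu,vv],.0035)[:,:2].astype(np.float32); r=cv2.minAreaRect(q*1000)
                print(k,th,st[i],np.round(r[0],1),np.round(r[1],1),round(r[2],1))
E
```

```text
A 60 [ 259  225   81   69 5078] [ 395.9 -302.5] [103.1  97.6] 86.8
A 70 [ 253   41   96  105 8829] [ 602.7 -303.9] [103.6 103.4] 4.9
A 70 [ 259  225   81   69 5109] [ 395.7 -302.6] [103.7  98. ] 86.9
A 85 [ 253   41   96  105 8934] [ 602.7 -304.1] [104.  103.8] 4.8
A 85 [ 258  225   83   70 5200] [ 395.4 -302.6] [105.   98.7] 86.8
B 60 [ 492   80   68  108 6403] [ 601.7 -298.2] [103.6  71. ] 5.2
B 70 [ 492   80   68  108 6432] [ 601.7 -298.1] [103.9  71.3] 5.2
B 85 [ 492   80   68  108 6470] [ 601.5 -298.1] [104.2  71.4] 5.2
C 60 [   0   78   88  109 8160] [602.6 296. ] [104.1  95.5] 3.2
C 70 [   0   77   89  110 8206] [602.7 296. ] [104.5  95.5] 3.2
C 85 [   0   77   89  111 8257] [602.7 296.2] [105.1  95.9] 3.2
D 60 [ 232  221   85   73 5117] [398.  287.4] [ 97.6 103.4] 6.6
D 70 [ 222   42   96  102 8880] [603.  290.6] [103.4 103.5] 3.4
D 70 [ 232  221   85   73 5153] [397.8 287.6] [ 98. 104.] 6.7
D 85 [ 221   41   98  104 9040] [602.7 290.5] [104.3 104.4] 3.5
D 85 [ 232  221   85   74 5229] [397.3 287.9] [ 98.9 104.8] 6.7
```

```bash
cat > ob.py <<'E'
from m import *
def ob(c,k):
    for m,ce in blobs(c):
        v,u=np.nonzero(m); p=world(c,np.c_[u,v])
        if np.median(p[:,2])>.04: continue
        g=p[(p[:,2]>.007)&(p[:,2]<.05)]; q=onplane(c,np.c_[u,v],.009)[:,:2]
        for nm,s in(('pl',q),('dep',g[:,:2])):
            w,V=np.linalg.eigh(np.cov((s-s.mean(0)).T)); a=V[:,1]
            t=(s-s.mean(0))@V; mid=s.mean(0)+V@((np.percentile(t,0.5,axis=0)+np.percentile(t,99.5,axis=0))/2)
            print(k,ce.round(),nm,'mean',s.mean(0).round(4),'mid',mid.round(4),'axis deg',np.degrees(np.arctan2(a[1],a[0])).round(1)%180,'ext',np.ptp(t,axis=0).round(4),'z98',np.percentile(g[:,2],98).round(4))
if __name__=='__main__':
    for k in 'BC': ob(L(k),k)
E
python3 ob.py
```

```text
B [543.  47.] pl mean [ 0.6817 -0.2843] mid [ 0.6808 -0.2879] axis deg 45.8 ext [0.0398 0.0431] z98 0.017
B [543.  47.] dep mean [ 0.6816 -0.2834] mid [ 0.6796 -0.2882] axis deg 36.5 ext [0.0374 0.0418] z98 0.017
B [291. 133.] pl mean [ 0.6057 -0.0514] mid [ 0.6051 -0.0521] axis deg 71.6 ext [0.0409 0.0588] z98 0.0197
B [291. 133.] dep mean [ 0.6057 -0.0512] mid [ 0.6048 -0.0521] axis deg 71.4 ext [0.0411 0.0586] z98 0.0197
B [188. 145.] pl mean [0.5935 0.0538] mid [0.5932 0.0538] axis deg 98.5 ext [0.0388 0.0395] z98 0.0243
B [188. 145.] dep mean [0.5947 0.0502] mid [0.5939 0.0513] axis deg 34.599999999999994 ext [0.0371 0.0378] z98 0.0243
B [334. 219.] pl mean [ 0.513  -0.0997] mid [ 0.5127 -0.0995] axis deg 75.1 ext [0.0486 0.0498] z98 0.0197
B [334. 219.] dep mean [ 0.5145 -0.0984] mid [ 0.513  -0.0994] axis deg 80.9 ext [0.0468 0.0497] z98 0.0197
B [252. 223.] pl mean [ 0.5095 -0.0091] mid [ 0.5093 -0.0087] axis deg 90.8 ext [0.0374 0.0433] z98 0.0194
B [252. 223.] dep mean [ 0.5118 -0.0098] mid [ 0.5115 -0.0091] axis deg 87.0 ext [0.0359 0.0425] z98 0.0194
B [179. 226.] pl mean
[... 1168 characters left out ...]
0966] mid [ 0.5127 -0.0984] axis deg 94.9 ext [0.0458 0.0501] z98 0.0198
C [326. 223.] pl mean [ 0.5093 -0.0099] mid [ 0.5092 -0.0091] axis deg 89.2 ext [0.0365 0.0435] z98 0.0193
C [326. 223.] dep mean [ 0.5117 -0.0086] mid [ 0.5113 -0.0083] axis deg 87.8 ext [0.0351 0.0428] z98 0.0193
C [252. 225.] pl mean [0.506  0.0718] mid [0.5059 0.0789] axis deg 87.5 ext [0.025 0.063] z98 0.0275
C [252. 225.] dep mean [0.5096 0.0711] mid [0.5076 0.079 ] axis deg 92.4 ext [0.0232 0.0632] z98 0.0275
C [ 54. 244.] pl mean [0.4842 0.2938] mid [0.484  0.2935] axis deg 103.8 ext [0.0478 0.052 ] z98 0.0197
C [ 54. 244.] dep mean [0.4859 0.2903] mid [0.4847 0.2928] axis deg 52.0 ext [0.0483 0.0512] z98 0.0197
```

```bash
python3 -c "
from h import *;print(robot.tip_extent)"
```

```text
0.1822
```

>>> step_arm(rows=[[0,-0.024,-0.014,0,0,10],[0,-0.024,-0.014,0,0,10],[0,-0.024,-0.014,0,0,10],[0,-0.024,-0.014,0,0,10],[0.002,-0.024,-0.014,0,0,10],[0.002,-0.024,-0.014,0,0,10],[0.002,-0.024,-0.014,0,0,10],[0.002,-0.024,-0.014,0,0,10],[0,-0.024,-0.014,0,0,10],[0,0,0,0,0,0],[0,0,0,0,0,0]], jaw=0.05, squeeze=8)

```text
time: 7.62
position: [0.5084, 0.0632, 0.2789]
tool_rot: [0.708, 0.706, 0.0, -0.0]
ft_force: [0.1, 1.0, 1.1]
grip_width: 0.05
grip_force: 0.0
```

```bash
cat > one.py <<'E'
import sys
from ob import *
k=sys.argv[1]; c=shot('wrist',f'w_{k}.png'); print(get_obs()['position'].round(4)); ob(c,k)
E
python3 one.py E
```

```text
[0.5085 0.0637 0.2792]
E [280. 209.] pl mean [0.5073 0.0718] mid [0.5072 0.0787] axis deg 90.6 ext [0.0239 0.0676] z98 0.0274
E [280. 209.] dep mean [0.5073 0.0748] mid [0.5071 0.082 ] axis deg 91.0 ext [0.0232 0.0607] z98 0.0274
E [383. 232.] pl mean [0.5954 0.0508] mid [0.5954 0.0504] axis deg 130.1 ext [0.0392 0.0408] z98 0.0243
E [383. 232.] dep mean [0.5913 0.0554] mid [0.5924 0.0537] axis deg 40.80000000000001 ext [0.0367 0.038 ] z98 0.0243
E [283. 286.] pl mean [ 0.5101 -0.0014] mid [ 0.5077 -0.0024] axis deg 11.599999999999994 ext [0.0269 0.0348] z98 0.0194
E [283. 286.] dep mean [0.5097 0.003 ] mid [5.078e-01 4.000e-04] axis deg 12.400000000000006 ext [0.0252 0.0342] z98 0.0194
```

>>> step_arm(rows=[[-0.001,-0.001,-0.03,0,0,0],[0,0,-0.03,0,0,0],[0,0,-0.02,0,0,0],[0,0,-0.012,0,0,0],[0,0,0,0,0,0]])

```text
time: 8.3
position: [0.5075, 0.0631, 0.1867]
tool_rot: [0.707, 0.707, 0.0, 0.0]
ft_force: [-0.2, 0.2, 0.2]
grip_width: 0.05
grip_force: 0.0
```

>>> step_arm(rows=[[0,0,0,0,0,0],[0,0,0,0,0,0],[0,0,0,0,0,0],[0,0,0,0,0,0],[0,0,0,0,0,0],[0,0,0,0,0,0]], jaw=0.0)

```text
time: 9.05
position: [0.5075, 0.0626, 0.187]
tool_rot: [0.707, 0.707, 0.0, 0.0]
ft_force: [0.5, -0.0, 3.5]
grip_width: 0.0208
grip_force: 8.0
```

>>> step_arm(rows=[[0,0,0.02,0,0,0],[0,0,0.03,0,0,0],[0.01,0.023,0.02,0,0,0],[0.018,0.04,0,0,0,0],[0.018,0.04,0,0,0,0],[0.018,0.04,0,0,0,0],[0.018,0.04,0,0,0,0],[0.0135,0.029,0,0,0,0],[0,0,0,0,0,0],[0,0,0,0,0,0]])

```text
time: 10.3
position: [0.6021, 0.2741, 0.256]
tool_rot: [0.707, 0.707, -0.001, -0.0]
ft_force: [0.1, -0.6, -2.0]
grip_width: 0.0212
grip_force: 8.0
```

```bash
cat > tr.py <<'E'
import sys
from m import *
# dark tray floor seen from here
c=shot('wrist',f'w_{sys.argv[1]}.png'); print(get_obs()['position'].round(4))
v,u=np.mgrid[0:420,0:560]; P=world(c,np.c_[u.ravel(),v.ravel()]).reshape(420,560,3)
m=((c['pixels'].max(2)<85)&(P[...,2]<.012)&(c['depth']>0)).astype(np.uint8); m=cv2.morphologyEx(m,cv2.MORPH_OPEN,np.ones((5,5)))
n,lab,st,ce=cv2.connectedComponentsWithStats(m)
for i in range(1,n):
    if st[i,4]>1500:
        vv,uu=np.nonzero(lab==i); q=onplane(c,np.c_[uu,vv],.0035)[:,:2].astype(np.float32); r=cv2.minAreaRect(cv2.convexHull(q*1000))
        print(st[i],np.round(r[0],1),np.round(r[1],1),round(r[2],1),'range',q.min(0).round(3),q.max(0).round(3))
E
python3 tr.py F
```

```text
[0.6021 0.2736 0.2561]
[   0  135   93  137 9422] [402.8 288. ] [ 77.8 104.1] 6.8 range [0.37  0.234] [0.447 0.343]
[  209   135   142   135 14517] [602.7 289.5] [104.  102.2] 3.6 range [0.548 0.236] [0.657 0.343]
```

View pics/w_F.png

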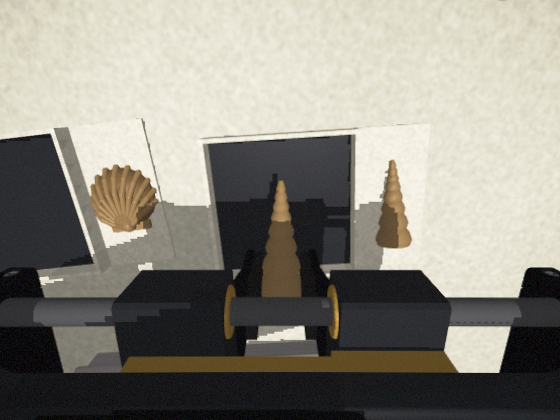

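The turret is held level, with its tip at (282,185), over its dark tray at (280,200). The matching turret sample is beside it at (393,205). Lowering.

>>> step_arm(rows=[[0.0005,0.0005,-0.03,0,0,0],[0,0,-0.02,0,0,0],[0,0,-0.01,0,0,0],[0,0,-0.005,0,0,0],[0,0,-0.003,0,0,0],[0,0,0,0,0,0]])

```text
time: 11.1
position: [0.6036, 0.2752, 0.1891]
tool_rot: [0.707, 0.707, 0.0, 0.0]
ft_force: [0.5, -0.7, 0.5]
grip_width: 0.021
grip_force: 8.0
```

>>> step_arm(rows=[[0,0,-0.001,0,0,0],[0,0,-0.001,0,0,0],[0,0,0,0,0,0]])

```text
time: 11.48
position: [0.6035, 0.2752, 0.1871]
tool_rot: [0.707, 0.707, 0.0, 0.0]
ft_force: [-0.1, 0.0, 0.6]
grip_width: 0.0208
grip_force: 8.0
```

>>> step_arm(rows=[[0,0,-0.0005,0,0,0],[0,0,-0.0005,0,0,0],[0,0,0,0,0,0]])

```text
time: 11.85
position: [0.6035, 0.2752, 0.187]
tool_rot: [0.707, 0.707, 0.0, 0.0]
ft_force: [-1.6, -0.4, 5.4]
grip_width: 0.021
grip_force: 8.0
```

>>> step_arm(rows=[[0,0,0,0,0,0],[0,0,0,0,0,0],[0,0,0,0,0,0]], jaw=0.04)

```text
time: 12.22
position: [0.6024, 0.2751, 0.1857]
tool_rot: [0.707, 0.707, -0.001, -0.001]
ft_force: [-4.3, 0.0, 6.3]
grip_width: 0.0381
grip_force: 3.0
```

>>> step_arm(rows=[[0,0,0.03,0,0,0],[0,0,0.04,0,0,0],[-0.009,-0.026,0.022,0,0,0],[-0.0165,-0.051,0,0,0,0],[-0.0165,-0.051,0,0,0,0],[-0.0165,-0.051,0,0,0,0],[-0.0165,-0.051,0,0,0,0],[-0.0165,-0.051,0,0,0,0],[0,0,0,0,0,0],[0,0,0,0,0,0]], jaw=0.06)

```text
time: 13.48
position: [0.5122, -0.006, 0.2777]
tool_rot: [0.707, 0.707, 0.0, 0.0]
ft_force: [-0.7, 0.4, 0.6]
grip_width: 0.0601
grip_force: 0.0
```

```bash
python3 one.py G
```

```text
[ 0.5123 -0.0053  0.2777]
G [387. 148.] pl mean [0.5953 0.0523] mid [0.5954 0.052 ] axis deg 171.6 ext [0.0391 0.04  ] z98 0.0241
G [387. 148.] dep mean [0.5913 0.0536] mid [0.5925 0.0528] axis deg 59.3 ext [0.0376 0.038 ] z98 0.0241
G [279. 224.] pl mean [ 0.5101 -0.0101] mid [ 0.51   -0.0101] axis deg 89.6 ext [0.0366 0.0447] z98 0.0193
G [279. 224.] dep mean [ 0.5101 -0.0076] mid [ 0.5098 -0.008 ] axis deg 92.0 ext [0.0357 0.043 ] z98 0.0193
G [390. 276.] pl mean [ 0.6094 -0.0598] mid [ 0.6129 -0.0752] axis deg 108.4 ext [0.0473 0.1079] z98 0.0199
G [390. 276.] dep mean [ 0.6035 -0.0435] mid [ 0.6053 -0.0474] axis deg 69.7 ext [0.0395 0.052 ] z98 0.0199
G [281. 329.] pl mean [ 0.5117 -0.1158] mid [ 0.5112 -0.1172] axis deg 1.3000000000000114 ext [0.0123 0.0377] z98 0.0194
G [281. 329.] dep mean [ 0.5114 -0.1108] mid [ 0.5111 -0.1126] axis deg 1.0999999999999943 ext [0.0177 0.0376] z98 0.0194
```

View pics/w_G.png

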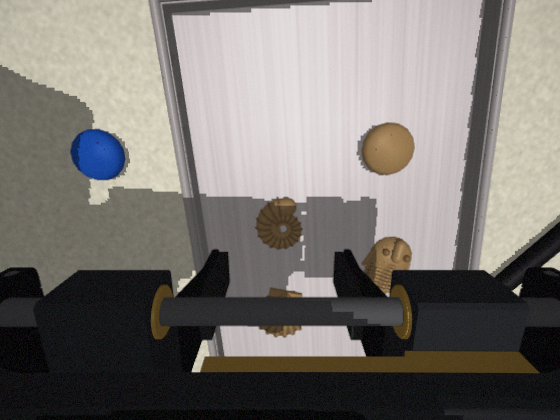

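The ammonite is at (279,228), centred between the fingers. The blue decoy is at (98,155) and the pebble at (388,150).

>>> step_arm(rows=[[-0.002,-0.004,-0.03,0,0,0],[0,0,-0.03,0,0,0],[0,0,-0.02,0,0,0],[0,0,-0.0105,0,0,0],[0,0,0,0,0,0]])

```text
time: 14.15
position: [0.5102, -0.0089, 0.1869]
tool_rot: [0.706, 0.708, -0.0, -0.0]
ft_force: [0.4, 0.8, 0.6]
grip_width: 0.0599
grip_force: 0.0
```

>>> step_arm(rows=[[0,0,0,0,0,0],[0,0,0,0,0,0],[0,0,0,0,0,0],[0,0,0,0,0,0],[0,0,0,0,0,0]], jaw=0.0)

```text
time: 14.78
position: [0.5102, -0.0099, 0.1877]
tool_rot: [0.707, 0.707, 0.0, 0.001]
ft_force: [1.0, 2.8, 6.0]
grip_width: 0.0469
grip_force: 8.0
```

>>> step_arm(rows=[[0,0,0.02,0,0,0],[0,0,0.03,0,0,0],[-0.009,-0.023,0.02,0,0,0],[-0.017,-0.045,0,0,0,0],[-0.017,-0.045,0,0,0,0],[-0.017,-0.045,0,0,0,0],[-0.017,-0.045,0,0,0,0],[-0.017,-0.045,0,0,0,0],[-0.017,-0.045,0,0,0,0],[0,0,0,0,0,0],[0,0,0,0,0,0]])

```text
time: 16.15
position: [0.3983, -0.3024, 0.2568]
tool_rot: [0.707, 0.707, 0.0, -0.001]
ft_force: [-0.1, 0.4, 0.3]
grip_width: 0.0467
grip_force: 8.0
```

```bash
python3 tr.py H
```

```text
[ 0.3985 -0.3019  0.2569]
[  217   161   138   125 11401] [ 398.8 -303.7] [100.3 103.9] 86.8 range [ 0.346 -0.355] [ 0.453 -0.251]
[ 482  168   78  121 7667] [ 591.5 -307. ] [61.5 99.5] 5.1 range [ 0.557 -0.358] [ 0.625 -0.257]
```

View pics/w_H.png

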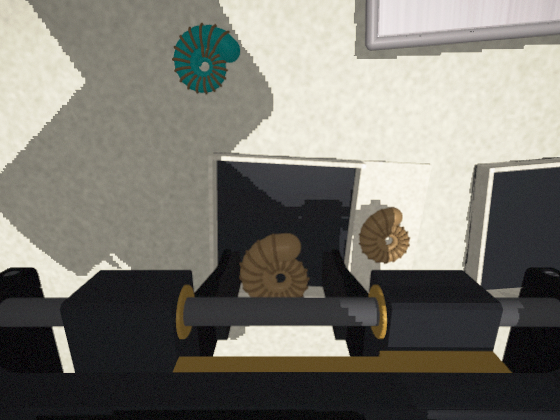

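The ammonite is held at (275,265) over its tray at (287,220). The matching ammonite sample is at (385,235) and the turquoise decoy lies clear at (205,57). Lowering.

>>> step_arm(rows=[[0.0005,-0.0005,-0.03,0,0,0],[0,0,-0.02,0,0,0],[0,0,-0.01,0,0,0],[0,0,-0.005,0,0,0],[0,0,-0.003,0,0,0],[0,0,-0.001,0,0,0],[0,0,0,0,0,0]])

```text
time: 17.08
position: [0.3994, -0.3035, 0.1886]
tool_rot: [0.707, 0.707, -0.0, 0.0]
ft_force: [0.9, 0.0, -0.2]
grip_width: 0.0462
grip_force: 8.0
```

>>> step_arm(rows=[[0,0,-0.0005,0,0,0],[0,0,-0.0005,0,0,0],[0,0,0,0,0,0],[0,0,0,0,0,0]])

```text
time: 17.58
position: [0.3994, -0.3035, 0.1878]
tool_rot: [0.707, 0.707, -0.0, 0.0]
ft_force: [-0.4, -0.2, 5.6]
grip_width: 0.0464
grip_force: 8.0
```

>>> step_arm(rows=[[0,0,0,0,0,0],[0,0,0,0,0,0],[0,0,0,0,0,0]], jaw=0.063)

```text
time: 17.95
position: [0.3994, -0.3034, 0.187]
tool_rot: [0.707, 0.707, 0.0, -0.0]
ft_force: [-0.4, -0.1, 0.2]
grip_width: 0.062
grip_force: 0.0
```

>>> step_arm(rows=[[0,0,0.03,0,0,0],[0,0,0.04,0,0,0],[0.01,0.02,0.021,0,0,-3],[0.021,0.037,0,0,0,-3],[0.021,0.037,0,0,0,-3],[0.021,0.037,0,0,0,-3],[0.021,0.037,0,0,0,-3],[0.0195,0.037,0,0,0,-2],[0,0,0,0,0,0],[0,0,0,0,0,0]])

```text
time: 19.2
position: [0.5126, -0.0985, 0.2781]
tool_rot: [0.803, 0.595, -0.0, -0.0]
ft_force: [1.0, -0.8, -0.7]
grip_width: 0.0629
grip_force: 0.0
```

```bash
python3 one.py I
```

```text
[ 0.5125 -0.099   0.2781]
I [331.   5.] pl mean [0.5904 0.0395] mid [0.59   0.0386] axis deg 162.7 ext [0.0083 0.0308] z98 0.0215
I [331.   5.] dep mean [0.5884 0.0374] mid [0.5887 0.037 ] axis deg 161.9 ext [0.0087 0.03  ] z98 0.0215
I [378. 128.] pl mean [ 0.6047 -0.0503] mid [ 0.6043 -0.0517] axis deg 72.2 ext [0.0417 0.0587] z98 0.0197
I [378. 128.] dep mean [ 0.6041 -0.05  ] mid [ 0.605 -0.052] axis deg 74.2 ext [0.0418 0.0586] z98 0.0197
I [281. 219.] pl mean [ 0.5121 -0.0986] mid [ 0.5122 -0.0991] axis deg 77.6 ext [0.0477 0.0495] z98 0.0195
I [281. 219.] dep mean [ 0.5125 -0.0968] mid [ 0.512  -0.0989] axis deg 81.5 ext [0.0475 0.0491] z98 0.0195
```

View pics/w_I.png

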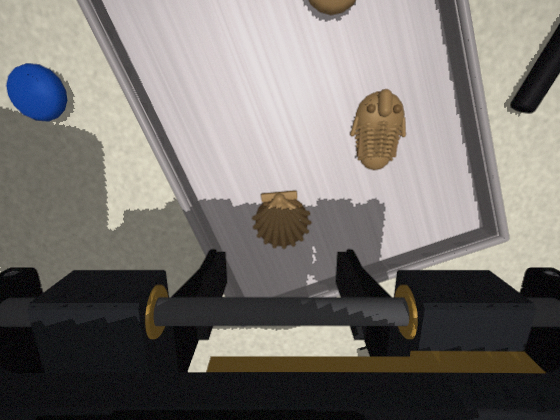

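The scallop is at (281,218), hinge at the top (280,193), and sits centred between the fingers with about 3° of turn to correct.

>>> step_arm(rows=[[0,0,-0.03,0,0,3],[0,0,-0.03,0,0,0],[0,0,-0.02,0,0,0],[0,0,-0.0105,0,0,0],[0,0,0,0,0,0]])

```text
time: 19.88
position: [0.5125, -0.0992, 0.1873]
tool_rot: [0.788, 0.615, -0.0, -0.001]
ft_force: [-0.5, -0.4, 1.4]
grip_width: 0.063
grip_force: 0.0
```

>>> step_arm(rows=[[0,0,0,0,0,0],[0,0,0,0,0,0],[0,0,0,0,0,0],[0,0,0,0,0,0],[0,0,0,0,0,0]], jaw=0.0)

```text
time: 20.5
position: [0.5131, -0.0985, 0.1884]
tool_rot: [0.788, 0.616, 0.0, 0.001]
ft_force: [-1.2, -0.6, 5.4]
grip_width: 0.0466
grip_force: 8.0
```

>>> step_arm(rows=[[0,0,0.02,0,0,0],[0,0,0.03,0,0,0],[-0.0085,0.027,0.02,0,0,2],[-0.013,0.045,0,0,0,2],[-0.013,0.045,0,0,0,2],[-0.013,0.045,0,0,0,2],[-0.013,0.045,0,0,0,2],[-0.013,0.045,0,0,0,2],[-0.013,0.045,0,0,0,2],[-0.013,0.045,0,0,0,2],[-0.013,0.045,0,0,0,2],[0,0,0,0,0,0]])

```text
time: 22.0
position: [0.399, 0.2911, 0.2576]
tool_rot: [0.68, 0.733, 0.0, -0.0]
ft_force: [-0.1, 0.2, -0.1]
grip_width: 0.0466
grip_force: 8.0
```

```bash
python3 tr.py J
```

```text
[0.3995 0.2898 0.2576]
[ 213  166  137   96 9866] [399.6 297.2] [104.1  79. ] 6.5 range [0.345 0.261] [0.456 0.342]
[ 475  185   85  112 5729] [589.3 289.5] [55.5 96.2] 3.7 range [0.559 0.241] [0.616 0.338]
```

View pics/w_J.png

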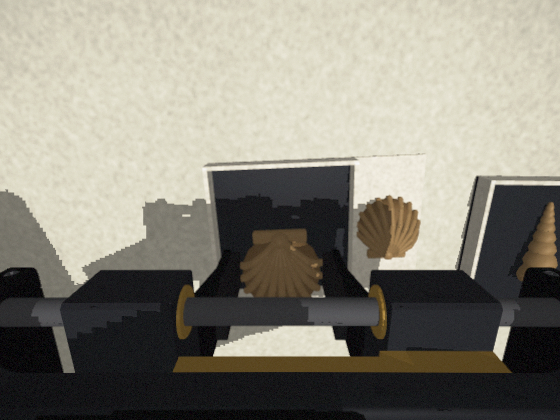

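The scallop is held at (281,262) over its tray, with the matching scallop sample at (388,228). The turret also lies in its tray at (545,245). Lowering with a small correction.

>>> step_arm(rows=[[0.001,-0.003,-0.03,0,0,0],[0,0,-0.02,0,0,0],[0,0,-0.01,0,0,0],[0,0,-0.005,0,0,0],[0,0,-0.003,0,0,0],[0,0,-0.001,0,0,0],[0,0,0,0,0,0]])

```text
time: 22.92
position: [0.4015, 0.2857, 0.1891]
tool_rot: [0.682, 0.732, 0.0, 0.0]
ft_force: [-0.3, 0.6, -0.8]
grip_width: 0.0461
grip_force: 8.0
```

>>> step_arm(rows=[[0,0,-0.0005,0,0,0],[0,0,-0.0005,0,0,0],[0,0,0,0,0,0]])

```text
time: 23.3
position: [0.4014, 0.2857, 0.1885]
tool_rot: [0.682, 0.732, 0.0, 0.0]
ft_force: [-0.5, -1.1, 5.5]
grip_width: 0.0468
grip_force: 8.0
```

>>> step_arm(rows=[[0,0,0,0,0,0],[0,0,0,0,0,0],[0,0,0,0,0,0]], jaw=0.063)

```text
time: 23.68
position: [0.4014, 0.2856, 0.1876]
tool_rot: [0.682, 0.732, -0.0, -0.0]
ft_force: [0.5, 0.1, -0.4]
grip_width: 0.0618
grip_force: 0.0
```

>>> step_arm(rows=[[0,0,0.03,0,0,0],[0,0,0.04,0,0,0],[0.0155,-0.025,0.02,0,0,-2],[0.0235,-0.039,0,0,0,-3],[0.0235,-0.039,0,0,0,-3],[0.0235,-0.039,0,0,0,-3],[0.0235,-0.039,0,0,0,-3],[0.0235,-0.039,0,0,0,-3],[0.0235,-0.039,0,0,0,-3],[0.0235,-0.039,0,0,0,-2],[0.0235,-0.039,0,0,0,0],[0,0,0,0,0,0]], jaw=0.06)

```text
time: 25.18
position: [0.6067, -0.0546, 0.2777]
tool_rot: [0.81, 0.586, 0.001, 0.001]
ft_force: [-0.1, 0.5, -0.0]
grip_width: 0.0602
grip_force: 0.0
```

>>> step_arm(rows=[[0,0,0,0,0,0]])

```text
time: 25.3
position: [0.6042, -0.0512, 0.2772]
tool_rot: [0.809, 0.588, -0.001, -0.001]
ft_force: [0.1, 1.0, 0.5]
grip_width: 0.06
grip_force: 0.0
```

```bash
python3 one.py K
```

```text
[ 0.6039 -0.0506  0.2773]
K [225.  97.] pl mean [0.5932 0.0533] mid [0.5931 0.053 ] axis deg 131.7 ext [0.0395 0.0394] z98 0.0245
K [225.  97.] dep mean [0.595  0.0522] mid [0.5944 0.0521] axis deg 52.4 ext [0.038  0.0387] z98 0.0245
K [284. 217.] pl mean [ 0.6057 -0.0499] mid [ 0.6053 -0.0514] axis deg 72.0 ext [0.0412 0.0575] z98 0.0199
K [284. 217.] dep mean [ 0.6059 -0.049 ] mid [ 0.605 -0.051] axis deg 72.3 ext [0.0415 0.0581] z98 0.0199
```

View pics/w_K.png

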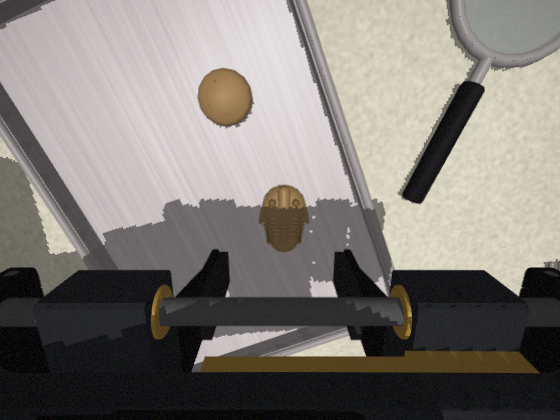

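The trilobite is at (284,218), head up, axis vertical and centred. The far wall of the steel tray at (350,200) is close, so I narrow the jaw to 52 mm.

>>> step_arm(rows=[[0.001,-0.0005,-0.03,0,0,0],[0,0,-0.03,0,0,0],[0,0,-0.02,0,0,0],[0,0,-0.01,0,0,0],[0,0,0,0,0,0]], jaw=0.052)

```text
time: 25.98
position: [0.6058, -0.0515, 0.1874]
tool_rot: [0.809, 0.588, -0.0, -0.0]
ft_force: [0.3, -1.2, 0.5]
grip_width: 0.0523
grip_force: 0.0
```

>>> step_arm(rows=[[0,0,0,0,0,0],[0,0,0,0,0,0],[0,0,0,0,0,0],[0,0,0,0,0,0],[0,0,0,0,0,0]], jaw=0.0)

```text
time: 26.6
position: [0.6061, -0.052, 0.1886]
tool_rot: [0.809, 0.588, 0.0, 0.001]
ft_force: [-0.4, 0.6, 5.7]
grip_width: 0.0357
grip_force: 8.0
```

>>> step_arm(rows=[[0,0,0.02,0,0,0],[0,0,0.03,0,0,0],[0,-0.0225,0.02,0,0,3],[-0.001,-0.046,0,0,0,3],[-0.001,-0.046,0,0,0,3],[-0.001,-0.046,0,0,0,3],[0,-0.046,0,0,0,3],[0,-0.046,0,0,0,3],[0,0,0,0,0,0],[0,0,0,0,0,0]])

```text
time: 27.85
position: [0.6024, -0.3041, 0.258]
tool_rot: [0.707, 0.707, 0.0, -0.001]
ft_force: [0.6, 1.1, -1.6]
grip_width: 0.0358
grip_force: 8.0
```

```bash
python3 tr.py M
```

```text
[ 0.6026 -0.3034  0.2579]
[  208   158   141   120 10322] [ 602.6 -304.9] [103.8  99.9] 4.8 range [ 0.547 -0.35 ] [ 0.658 -0.251]
[   0  161   86  123 6916] [ 406.2 -304.4] [101.1  68.8] 86.5 range [ 0.369 -0.356] [ 0.443 -0.253]
```

View pics/w_M.png

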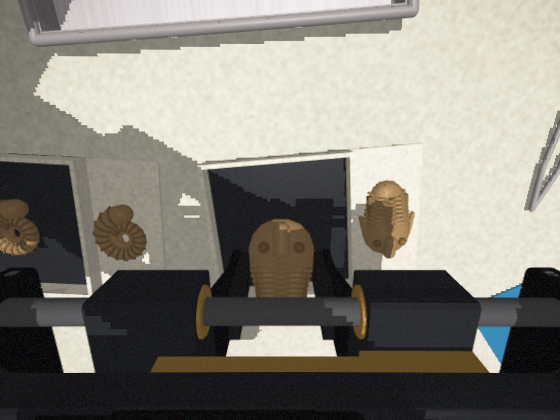

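The trilobite is held at (281,258) over its tray, with the trilobite sample at (387,220). The ammonite already lies in its tray at (18,230). Lowering.

>>> step_arm(rows=[[0,0,-0.03,0,0,0],[0,0,-0.02,0,0,0],[0,0,-0.01,0,0,0],[0,0,-0.005,0,0,0],[0,0,-0.003,0,0,0],[0,0,-0.001,0,0,0],[0,0,0,0,0,0]])

```text
time: 28.78
position: [0.603, -0.3046, 0.1892]
tool_rot: [0.707, 0.707, 0.0, 0.0]
ft_force: [-0.3, -1.0, -0.5]
grip_width: 0.0359
grip_force: 8.0
```

>>> step_arm(rows=[[0,0,-0.0005,0,0,0],[0,0,-0.0005,0,0,0],[0,0,0,0,0,0]])

```text
time: 29.15
position: [0.603, -0.3046, 0.1886]
tool_rot: [0.707, 0.707, 0.0, 0.0]
ft_force: [-1.4, -0.1, 4.4]
grip_width: 0.0357
grip_force: 8.0
```

>>> step_arm(rows=[[0,0,0,0,0,0],[0,0,0,0,0,0],[0,0,0,0,0,0]], jaw=0.055)

```text
time: 29.52
position: [0.6028, -0.3043, 0.1874]
tool_rot: [0.707, 0.707, -0.0, -0.0]
ft_force: [-0.2, 1.2, 0.1]
grip_width: 0.053
grip_force: 0.0
```

>>> step_arm(rows=[[0,0,0.03,0,0,0],[0,0,0.04,0,0,0],[-0.01,0,0.04,0,0,-10],[-0.01,0,0.04,0,0,-10],[-0.01,0,0.04,0,0,-10],[-0.01,0,0.027,0,0,-10],[-0.01,0,0,0,0,-10],[-0.01,0,0,0,0,-10],[-0.01,0,0,0,0,-10],[-0.01,0,0,0,0,-10],[-0.01,0,0,0,0,-10],[0,0,0,0,0,0]])

```text
time: 31.02
position: [0.5124, -0.3044, 0.4046]
tool_rot: [1.0, 0.001, -0.0, -0.0]
ft_force: [0.6, -0.0, 0.5]
grip_width: 0.0547
grip_force: 0.0
```

```bash
python3 one.py N
```

```text
[ 0.5128 -0.3045  0.4047]
N [277.  25.] pl mean [ 0.6837 -0.2985] mid [ 0.6834 -0.2981] axis deg 95.3 ext [0.0418 0.0588] z98 0.0197
N [277.  25.] dep mean [ 0.683  -0.2986] mid [ 0.684  -0.2978] axis deg 93.3 ext [0.0408 0.058 ] z98 0.0197
N [282. 106.] pl mean [ 0.603  -0.3043] mid [ 0.6026 -0.305 ] axis deg 89.9 ext [0.0418 0.0592] z98 0.0195
N [282. 106.] dep mean [ 0.6031 -0.3039] mid [ 0.6036 -0.3047] axis deg 89.5 ext [0.0409 0.0588] z98 0.0195
N [285. 213.] pl mean [ 0.4762 -0.3084] mid [ 0.4754 -0.3081] axis deg 101.0 ext [0.0374 0.0434] z98 0.0196
N [285. 213.] dep mean [ 0.4783 -0.3082] mid [ 0.4775 -0.3077] axis deg 97.0 ext [0.0356 0.0426] z98 0.0196
N [281. 271.] pl mean [ 0.3941 -0.3031] mid [ 0.3934 -0.3026] axis deg 86.6 ext [0.0408 0.0448] z98 0.0196
N [281. 271.] dep mean [ 0.3971 -0.3029] mid [ 0.396  -0.3022] axis deg 86.5 ext [0.0368 0.0442] z98 0.0196
```

>>> step_arm(rows=[[0,0.05,0,0,0,0],[0,0.05,0,0,0,0],[0,0.05,0,0,0,0],[0,0.05,0,0,0,0],[0,0.05,0,0,0,0],[0,0.05,0,0,0,0],[0,0.05,0,0,0,0],[0,0.05,0,0,0,0],[0,0.05,0,0,0,0],[0,0.05,0,0,0,0],[0,0.05,0,0,0,0],[0,0.05,0,0,0,0]])

```text
time: 32.58
position: [0.513, 0.2977, 0.4048]
tool_rot: [1.0, 0.002, 0.0, -0.0]
ft_force: [-0.7, -0.3, 0.1]
grip_width: 0.0551
grip_force: 0.0
```

>>> step_arm(rows=[[0,0,0,0,0,0],[0,0,0,0,0,0]])

```text
time: 32.83
position: [0.5128, 0.2956, 0.4044]
tool_rot: [1.0, 0.001, -0.0, 0.0]
ft_force: [0.1, -0.4, 0.4]
grip_width: 0.0548
grip_force: 0.0
```

```bash
python3 one.py O; python3 -c "
import cv2,numpy as np
a=lambda k:cv2.imread(f'pics/w_{k}.png')
cv2.imwrite('pics/NO.png',cv2.resize(np.hstack([a('O')[:320,160:400],a('N')[:320,180:420]]),None,fx=1.6,fy=1.6))"
```

```text
[0.5129 0.295  0.4045]
O [292.  23.] pl mean [0.6858 0.285 ] mid [0.685 0.292] axis deg 95.7 ext [0.025  0.0635] z98 0.0276
O [292.  23.] dep mean [0.6835 0.2853] mid [0.6842 0.2918] axis deg 91.6 ext [0.0232 0.0634] z98 0.0276
O [291. 106.] pl mean [0.6034 0.2846] mid [0.6032 0.2917] axis deg 90.2 ext [0.0246 0.0648] z98 0.0274
O [291. 106.] dep mean [0.6035 0.2853] mid [0.6035 0.2919] axis deg 90.3 ext [0.024  0.0637] z98 0.0274
O [498. 115.] pl mean [0.5936 0.0489] mid [0.5933 0.0488] axis deg 89.7 ext [0.038  0.0417] z98 0.0244
O [498. 115.] dep mean [0.5937 0.0566] mid [0.5934 0.054 ] axis deg 178.1 ext [0.0367 0.0377] z98 0.0244
O [281. 208.] pl mean [0.4834 0.2963] mid [0.4832 0.2966] axis deg 93.9 ext [0.0475 0.0493] z98 0.0199
O [281. 208.] dep mean [0.4847 0.2963] mid [0.4832 0.2962] axis deg 93.7 ext [0.0467 0.049 ] z98 0.0199
O [290. 266.] pl mean [0.4026 0.2839] mid [0.4017 0.2844] axis deg 120.7 ext [0.0504 0.055 ] z98 0.0197
O [290. 266.] dep mean [0.4044 0.2848] mid [0.4023 0.2845] axis deg 96.4 ext [0.0488 0.0506] z98 0.0197
```

View pics/NO.png

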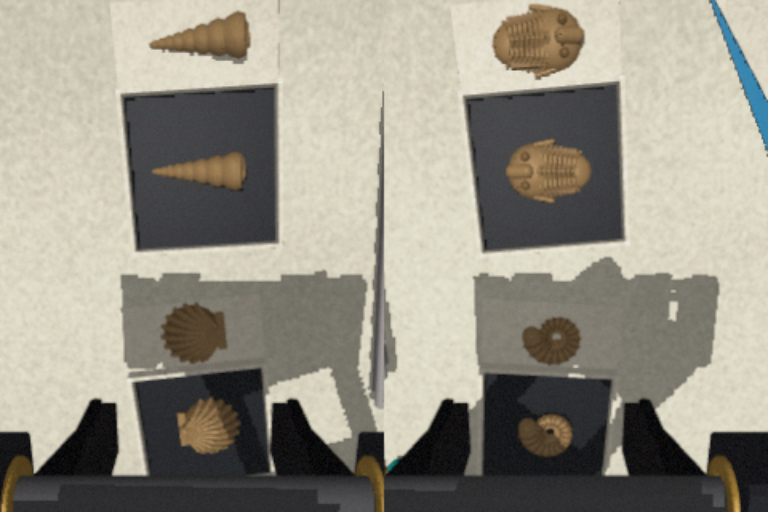

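All four casts lie flat near the centre of their matching trays: turret (200,170), scallop (208,427), trilobite (548,170) and ammonite (545,435). Each is within about 3 mm of the tray centre, and the arm is clear. Handing in.

```bash
python3 -c "
from rig import hand_in;print(hand_in())"
```

```text
the job is handed in; nothing more can be done
None
```

I placed all four casts flat and the right way up, each within about 3 mm of the centre of its matching tray; the pebble stayed in the steel tray, and I handed the job in at about 33 s (no verdict was returned).

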